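# Filter cartridges from the drip rack into the service caddy

### The job

The four water filter cartridges have drained: move them all from the steel drip rack into the black service caddy, one to a pocket, keeping their flow order counted from the blue inlet end of each holder (the one nearest the drip rack's blue end goes nearest the caddy's blue end, and so on, so left and right are reversed; the drip rack's coloured label clips show which stood where). Keep the cartridges upright and set them down on the pocket floors rather than dropping them, let go of them, and leave the two bottle caps and the tape roll behind the racks where they are.

Things in the scene. Friction and masses are not known exactly. Their poses are not given: they have to be found in the camera images.
- cartridge_red_mid (a point): the water filter cartridge with the red cap: an upright white cylinder 46 mm across and 90 mm tall with a red ribbed cap on top (45 mm across, the upper 23 mm) and a red band near the foot; 0.15 to 0.3 kg, loose, may be gripped round the body at any height. This point is its centre, 45 mm above its foot; z points up its axis.
- cartridge_yellow_mid (a point): the water filter cartridge with the yellow cap: an upright white cylinder 46 mm across and 90 mm tall with a yellow ribbed cap on top (45 mm across, the upper 23 mm) and a yellow band near the foot; 0.15 to 0.3 kg, loose, may be gripped round the body at any height. This point is its centre, 45 mm above its foot; z points up its axis.
- cartridge_green_mid (a point): the water filter cartridge with the green cap: an upright white cylinder 46 mm across and 90 mm tall with a green ribbed cap on top (45 mm across, the upper 23 mm) and a green band near the foot; 0.15 to 0.3 kg, loose, may be gripped round the body at any height. This point is its centre, 45 mm above its foot; z points up its axis.
- cartridge_black_mid (a point): the water filter cartridge with the black cap: an upright white cylinder 46 mm across and 90 mm tall with a black ribbed cap on top (45 mm across, the upper 23 mm) and a black band near the foot; 0.15 to 0.3 kg, loose, may be gripped round the body at any height. This point is its centre, 45 mm above its foot; z points up its axis.
- label_red: red label clip, 42 mm long and about 24 mm high, fixed to the front (robot side) of the drip rack, centred on the pocket in which the red-capped cartridge stands at the start; it stays there. Origin on the worktop, 47 mm in front of the pocket's centre (the pocket's centre is at x = +47 mm, y = 0 in this frame; axes parallel to the rack's).
- label_yellow: yellow label clip, 42 mm long and about 24 mm high, fixed to the front (robot side) of the drip rack, centred on the pocket in which the yellow-capped cartridge stands at the start; it stays there. Origin on the worktop, 47 mm in front of the pocket's centre (the pocket's centre is at x = +47 mm, y = 0 in this frame; axes parallel to the rack's).
- label_green: green label clip, 42 mm long and about 24 mm high, fixed to the front (robot side) of the drip rack, centred on the pocket in which the green-capped cartridge stands at the start; it stays there. Origin on the worktop, 47 mm in front of the pocket's centre (the pocket's centre is at x = +47 mm, y = 0 in this frame; axes parallel to the rack's).
- label_black: black label clip, 42 mm long and about 24 mm high, fixed to the front (robot side) of the drip rack, centred on the pocket in which the black-capped cartridge stands at the start; it stays there. Origin on the worktop, 47 mm in front of the pocket's centre (the pocket's centre is at x = +47 mm, y = 0 in this frame; axes parallel to the rack's).
- drip_rack: stainless wire drip rack in which the cartridges stand at the start. Four square pockets, 68 mm inside, centres at y = +111, +37, -37, -111 mm, x = 0; floor 5 mm, walls' top 22 mm above the worktop, 6 mm thick. 80 x 302 mm outside, fixed. Origin: centre of the underside; x away from the robot, y along the row, z up. Its blue inlet end (26 mm high, with a hose tail) is at +y, the robot's left.
- caddy: black plastic service caddy, empty at the start. Four square pockets, 68 mm inside, centres at y = +111, +37, -37, -111 mm, x = 0; floor 5 mm, walls' top 22 mm above the worktop, 6 mm thick. 80 x 302 mm outside, fixed. Origin: centre of the underside; x away from the robot, y along the row, z up. Its blue inlet end (26 mm high, with a hose tail) is at -y, the robot's right.
- grey_cap: bystander: grey bottle cap lying on the worktop behind the racks, 69 mm across, 24 mm high, origin at its underside; leave it where it is. It lies under the wall shelf that overhangs the back of the worktop (front edge 0.61 m ahead of the robot base axis, underside 0.42 m above the worktop): keep wrist and arm clear of the shelf.
- tape: bystander: small white roll of tape lying flat behind the racks, 52 mm across, 15 mm high, origin at its underside; leave it where it is.
- black_cap: bystander: black bottle cap lying on the worktop behind the racks, 57 mm across, 24 mm high, origin at its underside; leave it where it is.
There are look-alikes about, which are no part of the job. What is shaped like the part that bears cartridge_green_mid but purple is not meant. Leave any purple look-alike of the part that bears cartridge_yellow_mid alone.

How it is judged:
By the outcome, as a careful person would: the job done as asked, in the order asked, and still so for the second after the job is handed in, with the robot touching nothing.
It also fails if it takes over 112 s, if anything falls off the work surface, if the arm or the gripper's body presses on something with over 40 N, if the wrist force passes 120 N, or if a joint passes its speed limit or range.

### The arm

A 6-joint arm with a two-finger parallel gripper is mounted at the origin on a cart in front of the work surface, level with it; the furniture and walls round the work are solid. World frame = base frame: x ahead of the robot, y to its left, z up, the work surface at z = 0. Lengths are in m, angles in rad, forces in N, time in s.
With the tool pointing down it reaches from about 0.25 to 0.775 m from the base axis. Payload 4 kg.
Tool frame: the origin (TCP) lies on the centre line of the jaws, within the pads' length; the fingertips stand 17 mm ahead of it and the grasp point (between the pads) lies 2 mm behind it; z points along the fingers, y is the line along which they close (so a half turn about z gives the same grasp; the last joint's range is limited). The gripper opens to 94 mm and grips with 3 to 60 N. Pads are 16 mm wide; open, the fingers measure 119 mm over their backs; the gripper's body (75 mm by 177 mm) begins 78 mm behind the grasp point.
Start: joints at [1.188, 0.087, 1.371, -0, 1.684, -0.103], TCP at [0.152, 0.529, 0.223] pointing down, gripper open.
Joint ranges: [-3.1, 3.1], [-0.76, 2.03], [0.27, 2.55], [-1.08, 4.22], [0.17, 2.65], [-2.57, 2.57]. Speed limits (rad/s): [2.79, 2.79, 3.14, 3.14, 3.14, 3.14].

### API

Orientations are given as [roll, pitch, yaw] about the fixed x, y, z axes, in that order (R = Rz(yaw) Ry(pitch) Rx(roll)).
In Python, from bench import robot gives the robot as it stands.
- The arm moves only by the tool servo_tool, never from a script. Its argument "plan" is a list of rows, each a list of 7 numbers: the shift along the tool's x, y, z normalised to -1 to 1, where 1 is 0.1 m, then the turn, a rotation vector about the tool's x, y, z normalised to -1 to 1, where 1 is pi/2 rad, then the finger opening in mm, from 0 to 94. In form: [[x, y, z, ax, ay, az, gripper], ...]. A call has 1 to 12 rows; each row is the pose to reach, as a shift and turn from the pose commanded when the call began, along the tool's axes at that moment; what a row does not reach only later rows make up. A row lasts 1/12 s, in which the tool goes at most 41.7 mm and 7.16 degrees, less where a joint would pass 70% of its speed; a pose out of reach is approached as far as the arm can. A call with a number of a shift or a turn outside -1 to 1 is refused whole. A call with a gripper value outside its range is refused whole. The fingers move at their own pace and stop on an object; the grip force is fixed at half the most. Time passes only in rows, so rows that repeat a pose let the fingers close. It gives the time, the measured TCP pose, the force, the opening and the grip force at its end, in the units of the state.
- robot.get_obs(): the state, without advancing time (a new reading comes with each control period).
- robot.snapshot(name): name is "side" or "top"; returns the picture (384x512x3 uint8, red, green, blue); there is no depth.
- robot.camera_params(name): a dict with "camera_matrix" (3x3 intrinsics, pixels), "rvec" (rotation vector, rad) and "tvec" (3), from world to camera coordinates, as OpenCV has them. Camera axes: x right, y down, z forward; pixel columns grow to the right and rows downward; lengths in m; the calibration is good to about 2 mm. A picture is of the moment at which its call begins. camera_params takes no time and is no camera call.
- robot.close_job(): hands the job in; it is judged then, once.
Trained networks look in the newest picture that a camera, given by its name, has taken for a name from the list of things; names that differ only in an ending like _2 or _b are one class to them, and where a whole thing is asked for, a point or a joint stands for the part that bears it (a point fixed in the world has none). Each returns a list of dicts, best first, with "conf" (0 to 1); they miss things now and then, are a little off and sometimes report something else, mostly with a low value. They report only what shows in the picture. A call takes as long as a camera call. They do not tell look-alikes from the thing itself.
- robot.find_in(thing, camera): "extent" ([centre column, centre row, width, height] in pixels, round what is visible of it).
The state is a dict: "time": time; "joint_positions": joint angles; "qvel": joint speeds; "joint_torque": joint torques, N m; "tool_pos": TCP position; "ee_rot": TCP orientation; "wrist_force": force on the tool from outside, world axes, zero at the start; "wrist_torque": the same for the moment, N m; "width": finger opening in m; "finger_force": force on a finger pad.
Only numpy, scipy, OpenCV 4.12 (cv2) and the standard library are available. Lean on these libraries where they do the work, as an engineer would, in place of code of your own. Each camera call takes 0.05 s, during which the arm holds its last target. There are 200 camera calls.

## Working session

There is one attempt and no reset: what is moved stays moved. The work goes in short steps, Python scripts to look and compute and a tool call to move; the robot and the scene stay as the last step left them, time stands still between calls to the robot, and variables do not carry over. Pictures are saved under pics/ and viewed, at most 14 in all, crops included, and the job is handed in when it is done.

Besides the shell and the picture viewer there is one more tool, called as name([rows], argument=value, ...), one row to a line, values as JSON. servo_tool: Moves the arm, as the interface text tells. Scaled input: -1 to 1 covers 0.1 m each way for a shift and pi/2 rad each way for a turn. Its arguments: {"type":"object","properties":{"plan":{"type":"array","items":{"type":"array","items":{"type":"number"}}}},"required":["plan"]}

```bash
ls; mkdir -p pics
python3 - <<'E'
from bench import robot
import cv2,numpy as np
print(robot.get_obs())
for c in("top","side"):
    im=robot.snapshot(c); cv2.imwrite(f"pics/{c}0.png",im[:,:,::-1])
    p=robot.camera_params(c); print(c,{k:np.round(v,4).tolist() for k,v in p.items()})
    for t in ["cartridge_red_mid","cartridge_yellow_mid","cartridge_green_mid","cartridge_black_mid","label_red","label_yellow","label_green","label_black","drip_rack","caddy","grey_cap","tape","black_cap"]:
        print(t,[(np.round(d["extent"]).tolist(),round(d["conf"],2)) for d in robot.find_in(t,c)])
E
```

```text
pics
{'time': 0.0, 'joint_positions': array([ 1.18792190e+00,  8.79728608e-02,  1.37225210e+00, -9.00440455e-07,
        1.68359325e+00, -1.03105696e-01]), 'qvel': array([ 0.00203121,  0.00149753,  0.00024407, -0.00034789, -0.00040836,
        0.00035979]), 'joint_torque': array([-3.99911460e-04, -3.40183210e+01, -3.02427900e+01,  7.17073702e-02,
        3.30293400e-02, -1.48330232e-04]), 'tool_pos': array([0.15168911, 0.52813671, 0.22129547]), 'ee_rot': array([-3.13937882e+00, -2.28171007e-04,  2.86182357e+00]), 'wrist_force': array([ 0.79153042, -0.28875782,  0.18594609]), 'wrist_torque': array([-0.01270691, -0.08570928, -0.03366043]), 'finger_force': 0.0, 'width': 0.09367847518173662}
top {'camera_matrix': [[464.036, 0.0, 249.3553], [0.0, 464.036, 189.0868], [0.0, 0.0, 1.0]], 'rvec': [2.1722, -2.2051, 0.1028], 'tvec': [-0.0057, 0.5286, 1.3488]}
cartridge_red_mid [([162.0, 204.0, 20.0, 15.0], 0.72), ([214.0, 204.0, 17.0, 17.0], 0.36)]
cartridge_yellow_mid [([212.0, 205.0, 17.0, 18.0], 0.49), ([248.0, 212.0, 15.0, 17.0], 0.46)]
cartridge_green_mid [([184.0, 204.0, 21.0, 15.0], 0.8),
[... 732 characters left out ...]

cartridge_yellow_mid [([263.0, 216.0, 16.0, 34.0], 0.96), ([285.0, 198.0, 16.0, 31.0], 0.9)]
cartridge_green_mid [([248.0, 231.0, 17.0, 31.0], 0.84), ([259.0, 189.0, 16.0, 26.0], 0.77)]
cartridge_black_mid [([224.0, 265.0, 18.0, 34.0], 0.6)]
label_red [([255.0, 261.0, 10.0, 10.0], 0.64), ([224.0, 191.0, 15.0, 17.0], 0.51)]
label_yellow []
label_green [([300.0, 165.0, 51.0, 48.0], 0.74)]
label_black [([264.0, 216.0, 17.0, 33.0], 0.71)]
drip_rack [([239.0, 256.0, 78.0, 73.0], 0.81)]
caddy [([300.0, 163.0, 50.0, 51.0], 0.65), ([263.0, 217.0, 16.0, 37.0], 0.35)]
grey_cap [([197.0, 224.0, 22.0, 23.0], 0.91)]
tape [([225.0, 190.0, 15.0, 17.0], 0.55)]
black_cap [([256.0, 153.0, 16.0, 15.0], 0.64)]
```

Run:
```python
import cv2
a=cv2.imread("pics/top0.png")[110:270,90:410]; cv2.imwrite("pics/topc.png",cv2.resize(a,None,fx=2.5,fy=2.5,interpolation=cv2.INTER_CUBIC))
a=cv2.imread("pics/side0.png")[120:310,170:370]; cv2.imwrite("pics/sidec.png",cv2.resize(a,None,fx=3,fy=3,interpolation=cv2.INTER_CUBIC))
```

```text
(no output)
```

View pics/topc.png

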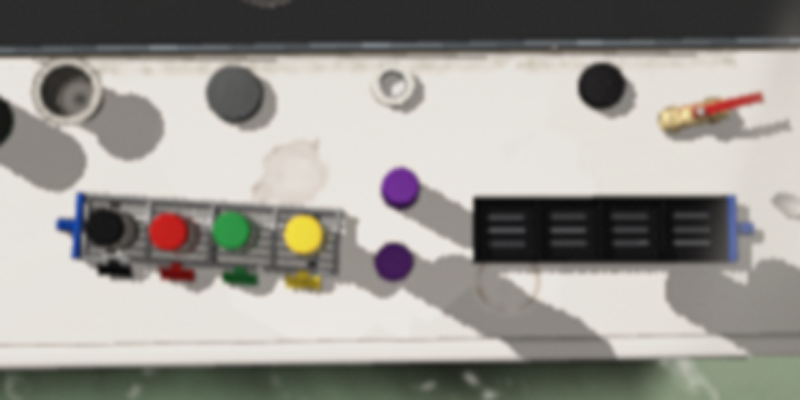

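View pics/sidec.png

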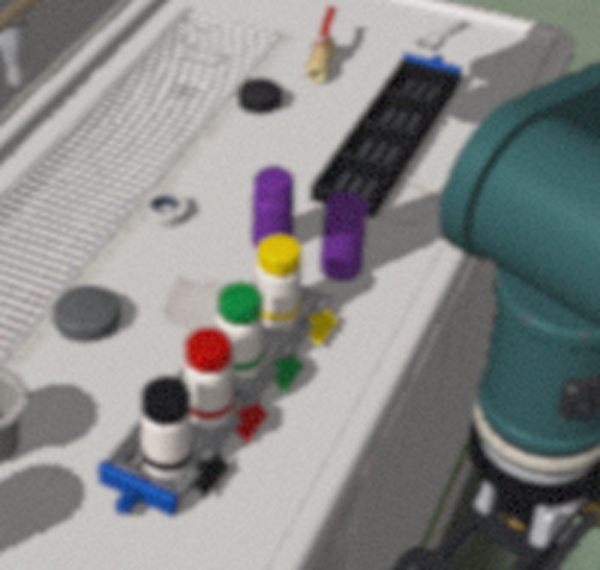

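The top picture shows the drip rack at left. Its blue end is on the robot's left, and from there the caps run black (132,201), red (157,203), green (183,202), yellow (211,204), with matching label clips in front. Two purple look-alikes stand between the holders at (250,185) and (248,215). The caddy is at x 280–380, with its blue end on the right. The caps and the tape roll lie behind. The side view agrees.

The second yellow and green detections are the purple bodies. The coloured caps standing in the rack above their own labels are the ones meant.

```bash
cat > h.py <<'E'
import cv2,numpy as np
from bench import robot
def ray(cam,uv,z):
    p=robot.camera_params(cam); R=cv2.Rodrigues(np.array(p["rvec"],float))[0]; t=np.array(p["tvec"],float).ravel()
    K=np.array(p["camera_matrix"]); d=R.T@np.linalg.inv(K)@np.array([*uv,1.]); c=-R.T@t
    return (c+d*(z-c[2])/d[2])[:2]
def blob(mask,box):
    m=np.zeros_like(mask); x0,y0,x1,y1=box; m[y0:y1,x0:x1]=mask[y0:y1,x0:x1]
    n,l,s,c=cv2.connectedComponentsWithStats(m); i=1+np.argmax(s[1:,4]); return c[i],s[i],(l==i).astype(np.uint8)
E
python3 - <<'E'
from h import *
for cam,b in (("top",dict(red=(145,190,170,213),yellow=(198,190,225,214),green=(172,190,197,213),purA=(235,170,270,198),purB=(235,202,270,228))),):
    im=cv2.imread(f"pics/{cam}0.png"); hsv=cv2.cvtColor(im,cv2.COLOR_BGR2HSV)
    m=((hsv[...,1]>140)&(hsv[...,2]>70)).astype(np.uint8)
    for k,v in b.items():
        c,s,_=blob(m,v); print(k,c.round(1),s,ray(cam,c,.095).round(4))
    m=((im.max(2)<55)).astype(np.uint8); c,s,_=blob(m,(118,190,145,213)); print("black",c.round(1),s,ray(cam,c,.095).round(4))
    m=((im.max(2)<60)).astype(np.uint8); c,s,mm=blob(m,(270,180,385,220)); r=cv2.minAreaRect(cv2.findContours(mm,0,1)[0][0])
    print("caddy",c,s,r); P=np.array([ray(cam,q,.022) for q in cv2.boxPoints(r)]); print(P.round(4),P.mean(0).round(4))
    blue=((hsv[...,0]>105)&(hsv[...,0]<125)&(hsv[...,1]>130)).astype(np.uint8)
    for bx in((105,180,130,220),(375,180,395,220)):
        c,s,_=blob(blue,bx); print("blue",c.round(1),s,ray(cam,c,.026).round(4))
    # labels
    for k,v in dict(red=(145,213,172,225),yellow=(198,214,225,230),green=(174,213,197,228)).items():
        c,s,_=blob(((hsv[...,1]>130)).astype(np.uint8),v); print("label",k,c.round(1),s,ray(cam,c,.018).round(4))
# side check: caps top centre from the picture
for k,uv in dict(black=(170+167/3,120+392/3),red=(170+209/3,120+343/3),green=(170+239/3,120+297/3),yellow=(170+279/3,120+247/3)).items(): print("side",k,ray("side",uv,.095).round(4))
a=cv2.imread("pics/top0.png")[180:240,105:275]; cv2.imwrite("pics/rackc.png",cv2.resize(a,None,fx=4.5,fy=4.5,interpolation=cv2.INTER_CUBIC))
E
```

```text
red [157.  202.5] [150 196  15  14 181] [0.4891 0.2446]
yellow [211.2 203.4] [204 196  15  16 191] [0.4843 0.0944]
green [182.2 201.9] [176 196  14  13 146] [0.4895 0.1747]
purA [249.9 184.9] [244 178  13  14 147] [ 0.5344 -0.0141]
purB [247.1 214.4] [241 209  13  12 126] [ 0.4521 -0.005 ]
black [131.6 200.6] [124 194  16  15 181] [0.4952 0.315 ]
caddy [328.16311755 201.47614991] [ 280  189  100   26 2348] ((329.5, 201.5), (25.0, 99.0), 90.0)
[[ 0.5273 -0.1041]
 [ 0.5231 -0.3976]
 [ 0.4492 -0.3948]
 [ 0.4536 -0.1026]] [ 0.4883 -0.2498]
blue [119.6 199.6] [113 188  11  25  81] [0.5027 0.3661]Traceback (most recent call last):
  File "<stdin>", line 12, in <module>
  File "h.py", line 9, in blob
    n,l,s,c=cv2.connectedComponentsWithStats(m); i=1+np.argmax(s[1:,4]); return c[i],s[i],(l==i).astype(np.uint8)
                                                     ~~~~~~~~~^^^^^^^^^
    return _wrapfunc(a, 'argmax', axis=axis, out=out, **kwds)
    return bound(*args, **kwds)
ValueError: attempt to get argmax of an empty sequence
```

Run:
```python
from h import *
im=cv2.imread("pics/top0.png"); hsv=cv2.cvtColor(im,cv2.COLOR_BGR2HSV)
for k,v in dict(red=(145,213,172,225),yellow=(198,214,225,230),green=(174,213,197,228)).items():
    c,s,_=blob((hsv[...,1]>130).astype(np.uint8),v); print("label",k,c.round(1),s,ray("top",c,.018).round(4))
g=im.max(2).astype(float)
m=(g>45).astype(np.uint8)
for x0 in(284,309,334,358):
    w=g[193:211,x0:x0+17]; w=np.clip(w-40,0,60); yy,xx=np.mgrid[193:211,x0:x0+17]
    print("pocket",((w*xx).sum()/w.sum()).round(1),((w*yy).sum()/w.sum()).round(1),ray("top",((w*xx).sum()/w.sum(),(w*yy).sum()/w.sum()),.005).round(4))
for k,uv in dict(black=(170+167/3,120+392/3),red=(170+209/3,120+343/3),green=(170+239/3,120+297/3),yellow=(170+279/3,120+247/3)).items(): print("side",k,ray("side",uv,.095).round(4))
# caddy corners in side view: left-front (372,212), left-back(314,193), right-front(460,72)/3
for uv in((372,212),(314,193),(460,72),(405,60)): print("side caddy corner",ray("side",(170+uv[0]/3,120+uv[1]/3),.022).round(4))
a=im[180:240,105:275]; b=im[180:240,265:435]
cv2.imwrite("pics/rackc.png",cv2.resize(np.vstack([a,b]),None,fx=4.5,fy=4.5,interpolation=cv2.INTER_CUBIC))
```

```text
label red [160.6 218.6] [155 215  12   7  58] [0.4456 0.2481]
label yellow [211.1 221.8] [205 218  13   7  62] [0.4338 0.1002]
label green [185.9 220.1] [180 217  12   6  37] [0.4399 0.1741]
pocket 292.4 201.4 [ 0.4909 -0.1417]
pocket 316.9 202.0 [ 0.4882 -0.215 ]
pocket 342.0 202.2 [ 0.4863 -0.2902]
pocket 367.8 202.7 [ 0.4838 -0.3674]
side black [0.492  0.3194]
side red [0.4856 0.2487]
side green [0.4872 0.1806]
side yellow [0.4825 0.097 ]
side caddy corner [ 0.4467 -0.0835]
side caddy corner [ 0.5175 -0.0873]
side caddy corner [ 0.4462 -0.4003]
side caddy corner [ 0.5186 -0.3964]
```

View pics/rackc.png

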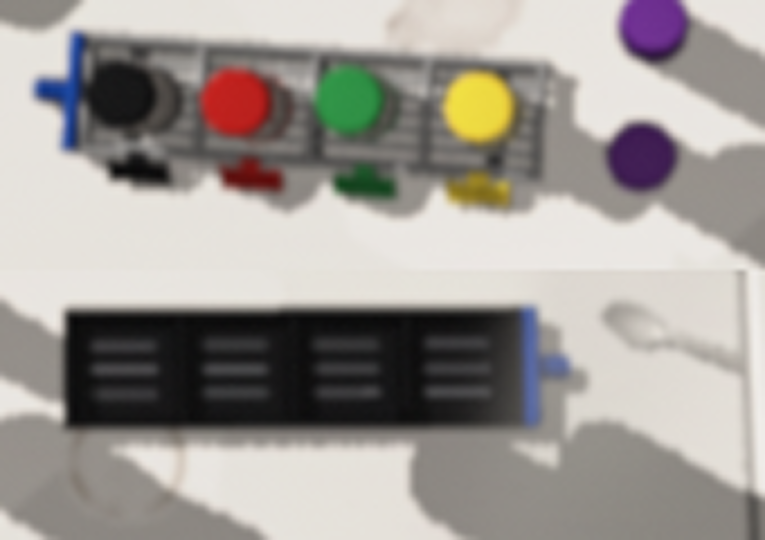

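The crop confirms it: black, red, green and yellow stand in the rack above matching labels, counted from the blue end. The four empty caddy pockets have slits near columns 293, 317, 342 and 367 (row 202), with the blue end on the right. Now I move in, turning the jaws so they close along world x.

servo_tool([
  [-0.083,-0.083,0,0,0,0.0685,94],
  [-0.167,-0.167,0,0,0,0.137,94],
  [-0.25,-0.25,0,0,0,0.2055,94],
  [-0.333,-0.333,0,0,0,0.274,94],
  [-0.417,-0.417,0,0,0,0.3425,94],
  [-0.5,-0.5,0,0,0,0.411,94],
  [-0.583,-0.583,0,0,0,0.4795,94],
  [-0.667,-0.667,0,0,0,0.548,94],
  [-0.75,-0.75,0,0,0,0.6165,94],
  [-0.833,-0.833,0,0,0,0.685,94],
  [-0.917,-0.917,0,0,0,0.7535,94],
  [-1,-1,0,0,0,0.822,94],
])

```text
time: 2.4
tool_pos: [0.2206, 0.4044, 0.2226]
ee_rot: [3.141, -0.0, 1.565]
wrist_force: [0.7, -0.1, -0.6]
width: 0.094
finger_force: 0.0
```

servo_tool([
  [-0.05,0.2,0,0,0,0,94],
  [-0.12,0.4,0,0,0,0,94],
  [-0.18,0.6,0,0,0,0,94],
  [-0.24,0.8,0,0,0,0,94],
  [-0.3,1,0,0,0,0,94],
])

```text
time: 2.82
tool_pos: [0.3213, 0.3745, 0.2226]
ee_rot: [3.141, -0.0, 1.571]
wrist_force: [-0.4, -0.5, 0.2]
width: 0.0938
finger_force: 0.0
```

servo_tool([
  [-0.06,0.2,0.03,0,0,0,94],
  [-0.12,0.4,0.1,0,0,0,94],
  [-0.18,0.6,0.15,0,0,0,94],
  [-0.24,0.8,0.2,0,0,0,94],
  [-0.3,1,0.3,0,0,0,94],
])

```text
time: 3.23
tool_pos: [0.4219, 0.3448, 0.1933]
ee_rot: [3.14, -0.001, 1.571]
wrist_force: [-0.1, 1.3, -0.1]
width: 0.094
finger_force: 0.0
```

servo_tool([
  [-0.06,0.18,0.1,0,0,0,94],
  [-0.12,0.36,0.2,0,0,0,94],
  [-0.18,0.54,0.28,0,0,0,94],
  [-0.24,0.68,0.34,0,0,0,94],
  [-0.27,0.74,0.37,0,0,0,94],
  [-0.27,0.74,0.37,0,0,0,94],
  [-0.27,0.74,0.37,0,0,0,94],
])

```text
time: 3.82
tool_pos: [0.4942, 0.3179, 0.1556]
ee_rot: [-3.141, -0.0, 1.57]
wrist_force: [-0.3, 0.7, 0.2]
width: 0.0937
finger_force: 0.0
```

servo_tool([
  [0,0,0.2,0,0,0,94],
  [0,0,0.4,0,0,0,94],
  [0,0,0.6,0,0,0,94],
  [0,0,0.8,0,0,0,94],
  [0,0,0.95,0,0,0,94],
  [0,0,1,0,0,0,94],
  [0,0,1,0,0,0,70],
  [0,0,1,0,0,0,40],
  [0,0,1,0,0,0,40],
  [0,0,1,0,0,0,40],
  [0,0,1,0,0,0,40],
  [0,0,1,0,0,0,40],
])

```text
time: 4.82
tool_pos: [0.4949, 0.3181, 0.0564]
ee_rot: [3.14, -0.001, 1.571]
wrist_force: [0.2, 0.1, -0.8]
width: 0.0574
finger_force: 0.0
```

servo_tool([
  [0,0,0,0,0,0,30],
  [0,0,0,0,0,0,30],
  [0,0,0,0,0,0,30],
  [0,0,0,0,0,0,30],
  [0,0,0,0,0,0,30],
])

```text
time: 5.23
tool_pos: [0.4949, 0.3179, 0.0559]
ee_rot: [3.14, -0.0, 1.57]
wrist_force: [0.2, -0.4, 2.3]
width: 0.0453
finger_force: 30.0
```

servo_tool([
  [0,0,-0.05,0,0,0,30],
  [0,0,-0.15,0,0,0,30],
  [0,0,-0.3,0,0,0,30],
  [0,0,-0.5,0,0,0,30],
  [0,0,-0.7,0,0,0,30],
  [0,0,-0.9,0,0,0,30],
  [0,0,-1,0,0,0,30],
])

```text
time: 5.82
tool_pos: [0.4949, 0.3184, 0.1587]
ee_rot: [3.139, -0.002, 1.571]
wrist_force: [0.7, 0.1, -1.4]
width: 0.0451
finger_force: 30.0
```

servo_tool([
  [-0.03,0,-0.05,0,0,0,30],
  [-0.1,0,-0.12,0,0,0,30],
  [-0.2,0,-0.2,0,0,0,30],
  [-0.35,-0.02,-0.27,0,0,0,30],
  [-0.52,-0.03,-0.32,0,0,0,30],
  [-0.7,-0.04,-0.34,0,0,0,30],
  [-0.85,-0.05,-0.35,0,0,0,30],
  [-1,-0.06,-0.35,0,0,0,30],
])

```text
time: 6.48
tool_pos: [0.4879, 0.2155, 0.1906]
ee_rot: [-3.141, 0.001, 1.569]
wrist_force: [0.7, 0.6, -2.2]
width: 0.0455
finger_force: 30.0
```

servo_tool([
  [-0.2,0,0,0,0,0,30],
  [-0.4,0,0,0,0,0,30],
  [-0.6,0,0,0,0,0,30],
  [-0.8,0,0,0,0,0,30],
  [-1,0,0,0,0,0,30],
])

```text
time: 6.9
tool_pos: [0.4873, 0.1155, 0.1901]
ee_rot: [-3.14, 0.001, 1.57]
wrist_force: [0.4, -0.4, -3.8]
width: 0.0453
finger_force: 30.0
```

servo_tool([
  [-0.2,0,0,0,0,0,30],
  [-0.4,0,0,0,0,0,30],
  [-0.6,0,0,0,0,0,30],
  [-0.8,0,0,0,0,0,30],
  [-1,0,0,0,0,0,30],
])

```text
time: 7.32
tool_pos: [0.487, 0.0157, 0.1901]
ee_rot: [-3.14, 0.0, 1.569]
wrist_force: [0.9, -0.3, -2.4]
width: 0.0456
finger_force: 30.0
```

servo_tool([
  [-0.2,0,0,0,0,0,30],
  [-0.4,0,0,0,0,0,30],
  [-0.6,0,0,0,0,0,30],
  [-0.8,0,0,0,0,0,30],
  [-1,0,0,0,0,0,30],
])

```text
time: 7.73
tool_pos: [0.4868, -0.084, 0.1901]
ee_rot: [-3.14, -0.0, 1.569]
wrist_force: [0.2, 0.3, -2.5]
width: 0.0455
finger_force: 30.0
```

servo_tool([
  [-0.2,0,0,0,0,0,30],
  [-0.4,0,0,0,0,0,30],
  [-0.6,0,0,0,0,0,30],
  [-0.8,0,0,0,0,0,30],
  [-1,0,0,0,0,0,30],
])

```text
time: 8.15
tool_pos: [0.4866, -0.1839, 0.1901]
ee_rot: [-3.14, -0.0, 1.569]
wrist_force: [-0.2, 0.6, -3.0]
width: 0.0456
finger_force: 30.0
```

servo_tool([
  [-0.2,0,0,0,0,0,30],
  [-0.4,0,0,0,0,0,30],
  [-0.6,0,0,0,0,0,30],
  [-0.8,-0.02,0,0,0,0,30],
  [-1,-0.04,0,0,0,0,30],
])

```text
time: 8.57
tool_pos: [0.4825, -0.2837, 0.19]
ee_rot: [-3.14, -0.001, 1.569]
wrist_force: [0.4, 0.3, -2.9]
width: 0.0451
finger_force: 30.0
```

servo_tool([
  [-0.2,0,0,0,0,0,30],
  [-0.38,0,0,0,0,0,30],
  [-0.54,0,0,0,0,0,30],
  [-0.68,0,0,0,0,0,30],
  [-0.78,0,0,0,0,0,30],
  [-0.82,0,0,0,0,0,30],
  [-0.82,0,0,0,0,0,30],
  [-0.82,0,0,0,0,0,30],
])

```text
time: 9.23
tool_pos: [0.4844, -0.3637, 0.1903]
ee_rot: [-3.141, -0.001, 1.571]
wrist_force: [0.0, -0.4, -3.2]
width: 0.0456
finger_force: 30.0
```

servo_tool([
  [0,0,0.1,0,0,0,30],
  [0,0,0.25,0,0,0,30],
  [0,0,0.42,0,0,0,30],
  [0,0,0.6,0,0,0,30],
  [0,0,0.78,0,0,0,30],
  [0,0,0.92,0,0,0,30],
  [0,0,1,0,0,0,30],
])

```text
time: 9.82
tool_pos: [0.4833, -0.3621, 0.0874]
ee_rot: [-3.138, -0.003, 1.572]
wrist_force: [-0.6, 0.1, -3.9]
width: 0.0457
finger_force: 30.0
```

servo_tool([
  [0,0,0.06,0,0,0,30],
  [0,0,0.12,0,0,0,30],
  [0,0,0.18,0,0,0,30],
  [0,0,0.24,0,0,0,30],
  [0,0,0.28,0,0,0,30],
  [0,0,0.31,0,0,0,30],
  [0,0,0.325,0,0,0,30],
  [0,0,0.33,0,0,0,30],
  [0,0,0.33,0,0,0,30],
  [0,0,0.33,0,0,0,30],
])

```text
time: 10.65
tool_pos: [0.4844, -0.3644, 0.0578]
ee_rot: [3.141, 0.0, 1.571]
wrist_force: [0.4, -0.4, -2.2]
width: 0.0455
finger_force: 30.0
```

Run:
```python
from h import *
print(robot.get_obs()["wrist_force"],robot.get_obs()["tool_pos"])
a=robot.snapshot("top")[170:240,270:400,::-1]; b=robot.snapshot("side")[120:220,240:370,::-1]
cv2.imwrite("pics/place1.png",cv2.resize(np.vstack([a,b]),None,fx=3.5,fy=3.5,interpolation=cv2.INTER_CUBIC))
```

```text
[ 0.39875804 -0.37099735 -2.20928999] [ 0.48443594 -0.36436012  0.05783483]
```

View pics/place1.png

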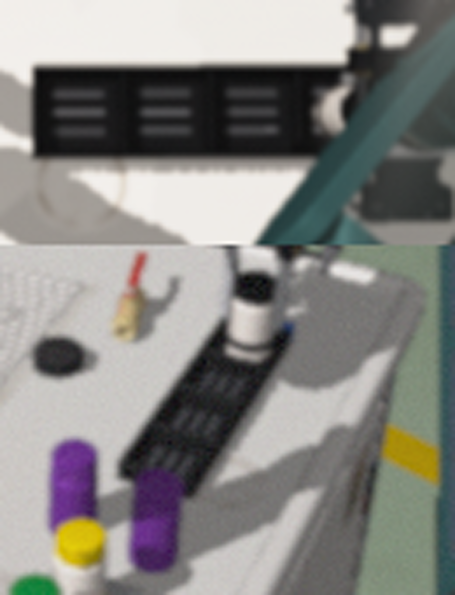

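The black cartridge is over the pocket nearest the blue end (side crop about (250,330)) and upright, with the foot about 2 mm above the floor. I'll lower it until the force changes.

servo_tool([
  [0,0,0.005,0,0,0,30],
  [0,0,0.01,0,0,0,30],
  [0,0,0.015,0,0,0,30],
  [0,0,0.02,0,0,0,30],
  [0,0,0.02,0,0,0,30],
  [0,0,0.02,0,0,0,30],
])

```text
time: 11.25
tool_pos: [0.4843, -0.3642, 0.0559]
ee_rot: [3.141, 0.0, 1.571]
wrist_force: [0.2, -1.5, 0.6]
width: 0.0456
finger_force: 30.0
```

servo_tool([
  [0,0,0,0,0,0,94],
  [0,0,0,0,0,0,94],
  [0,0,0,0,0,0,94],
  [0,0,0,0,0,0,94],
  [0,0,0,0,0,0,94],
  [0,0,-0.1,0,0,0,94],
  [0,0,-0.3,0,0,0,94],
  [0,0,-0.5,0,0,0,94],
  [0,0,-0.7,0,0,0,94],
  [0,0,-0.9,0,0,0,94],
  [0,0,-1,0,0,0,94],
  [0,0,-1,0,0,0,94],
])

```text
time: 12.25
tool_pos: [0.4857, -0.3654, 0.1596]
ee_rot: [3.136, 0.005, 1.571]
wrist_force: [-0.0, 0.6, -0.2]
width: 0.0941
finger_force: 0.0
```

servo_tool([
  [0.1,0,0,0,0,0,94],
  [0.25,0,0,0,0,0,94],
  [0.5,0,0,0,0,0,94],
  [0.75,0,0,0,0,0,94],
  [1,0,0,0,0,0,94],
])

```text
time: 12.67
tool_pos: [0.4831, -0.2612, 0.1532]
ee_rot: [-3.138, -0.003, 1.571]
wrist_force: [0.1, 0.4, -0.5]
width: 0.0946
finger_force: 0.0
```

servo_tool([
  [0.25,0,0,0,0,0,94],
  [0.5,0,0,0,0,0,94],
  [0.75,0,0,0,0,0,94],
  [1,0,0,0,0,0,94],
])

```text
time: 13.0
tool_pos: [0.4827, -0.1611, 0.1534]
ee_rot: [-3.138, -0.002, 1.571]
wrist_force: [0.7, 0.7, 0.3]
width: 0.094
finger_force: 0.0
```

servo_tool([
  [0.25,0,0,0,0,0,94],
  [0.5,0,0,0,0,0,94],
  [0.75,0,0,0,0,0,94],
  [1,0,0,0,0,0,94],
])

```text
time: 13.33
tool_pos: [0.4824, -0.0614, 0.1534]
ee_rot: [-3.138, -0.002, 1.571]
wrist_force: [0.6, -0.6, 0.2]
width: 0.0943
finger_force: 0.0
```

servo_tool([
  [0.25,0,0,0,0,0,94],
  [0.5,0,0,0,0,0,94],
  [0.75,0,0,0,0,0,94],
  [1,0,0,0,0,0,94],
])

```text
time: 13.67
tool_pos: [0.4821, 0.0382, 0.1535]
ee_rot: [-3.138, -0.001, 1.572]
wrist_force: [0.1, -1.0, -0.3]
width: 0.0935
finger_force: 0.0
```

servo_tool([
  [0.25,0,0,0,0,0,94],
  [0.5,0,0,0,0,0,94],
  [0.75,0,0,0,0,0,94],
  [1,0,0,0,0,0,94],
])

```text
time: 14.0
tool_pos: [0.4819, 0.1379, 0.1535]
ee_rot: [-3.138, 0.0, 1.572]
wrist_force: [-0.0, 0.3, -0.5]
width: 0.0942
finger_force: 0.0
```

servo_tool([
  [0.25,0,0,0,0,0,94],
  [0.5,0.01,0,0,0,0,94],
  [0.7,0.02,0,0,0,0,94],
  [0.85,0.03,0,0,0,0,94],
  [1,0.03,0,0,0,0,94],
  [1,0.03,0,0,0,0,94],
  [1,0.03,0,0,0,0,94],
])

```text
time: 14.58
tool_pos: [0.4855, 0.2363, 0.1538]
ee_rot: [-3.138, 0.001, 1.573]
wrist_force: [0.4, 0.9, 0.3]
width: 0.094
finger_force: 0.0
```

servo_tool([
  [0.05,0.01,0,0,0,0,94],
  [0.1,0.02,0.1,0,0,0,94],
  [0.1,0.02,0.3,0,0,0,94],
  [0.1,0.02,0.5,0,0,0,94],
  [0.1,0.02,0.7,0,0,0,94],
  [0.1,0.02,0.88,0,0,0,94],
  [0.1,0.02,0.98,0,0,0,94],
  [0.1,0.02,0.98,0,0,0,94],
  [0.1,0.02,0.98,0,0,0,30],
  [0.1,0.02,0.98,0,0,0,30],
  [0.1,0.02,0.98,0,0,0,30],
  [0.1,0.02,0.98,0,0,0,30],
])

```text
time: 15.58
tool_pos: [0.4903, 0.2462, 0.059]
ee_rot: [3.139, -0.001, 1.571]
wrist_force: [0.1, 0.6, 0.3]
width: 0.0711
finger_force: 0.0
```

servo_tool([
  [0,0,0,0,0,0,30],
  [0,0,0,0,0,0,30],
  [0,0,0,0,0,0,30],
  [0,0,0,0,0,0,30],
  [0,0,0,0,0,0,30],
  [0,0,0,0,0,0,30],
])

```text
time: 16.08
tool_pos: [0.4894, 0.2459, 0.0577]
ee_rot: [3.141, -0.0, 1.571]
wrist_force: [-0.7, -0.2, 1.6]
width: 0.0449
finger_force: 30.0
```

servo_tool([
  [0,0,-0.05,0,0,0,30],
  [0,0,-0.15,0,0,0,30],
  [0,0,-0.3,0,0,0,30],
  [0,0,-0.5,0,0,0,30],
  [0,0,-0.7,0,0,0,30],
  [0,0,-0.88,0,0,0,30],
  [0,0,-1,0,0,0,30],
  [0,0,-1,0,0,0,30],
])

```text
time: 16.75
tool_pos: [0.4911, 0.2465, 0.1615]
ee_rot: [3.135, -0.003, 1.571]
wrist_force: [0.9, -0.4, -1.7]
width: 0.0455
finger_force: 30.0
```

servo_tool([
  [-0.03,0,-0.05,0,0,0,30],
  [-0.1,0,-0.12,0,0,0,30],
  [-0.2,0,-0.2,0,0,0,30],
  [-0.35,0,-0.27,0,0,0,30],
  [-0.52,0,-0.32,0,0,0,30],
  [-0.7,0,-0.34,0,0,0,30],
  [-0.85,0,-0.35,0,0,0,30],
  [-1,0,-0.35,0,0,0,30],
])

```text
time: 17.42
tool_pos: [0.4891, 0.144, 0.1927]
ee_rot: [-3.141, 0.0, 1.57]
wrist_force: [0.2, -0.1, -1.5]
width: 0.0456
finger_force: 30.0
```

servo_tool([
  [-0.2,0,0,0,0,0,30],
  [-0.4,0,0,0,0,0,30],
  [-0.6,0,0,0,0,0,30],
  [-0.8,0,0,0,0,0,30],
  [-1,0,0,0,0,0,30],
])

```text
time: 17.83
tool_pos: [0.4886, 0.044, 0.1922]
ee_rot: [-3.14, 0.0, 1.57]
wrist_force: [0.4, -0.3, -1.8]
width: 0.0454
finger_force: 30.0
```

servo_tool([
  [-0.2,0,0,0,0,0,30],
  [-0.4,0,0,0,0,0,30],
  [-0.6,0,0,0,0,0,30],
  [-0.8,0,0,0,0,0,30],
  [-1,0,0,0,0,0,30],
])

```text
time: 18.25
tool_pos: [0.4884, -0.0559, 0.1922]
ee_rot: [-3.14, 0.0, 1.57]
wrist_force: [0.5, -0.0, -2.2]
width: 0.0457
finger_force: 30.0
```

servo_tool([
  [-0.2,0,0,0,0,0,30],
  [-0.4,0,0,0,0,0,30],
  [-0.6,0,0,0,0,0,30],
  [-0.8,0,0,0,0,0,30],
  [-1,0,0,0,0,0,30],
])

```text
time: 18.67
tool_pos: [0.4882, -0.1558, 0.1922]
ee_rot: [-3.14, -0.0, 1.57]
wrist_force: [-0.5, -0.8, -2.4]
width: 0.0457
finger_force: 30.0
```

servo_tool([
  [-0.2,0,0,0,0,0,30],
  [-0.4,0,0,0,0,0,30],
  [-0.6,0,0,0,0,0,30],
  [-0.8,0,0,0,0,0,30],
  [-1,0,0,0,0,0,30],
])

```text
time: 19.08
tool_pos: [0.4881, -0.2557, 0.1921]
ee_rot: [-3.14, -0.001, 1.57]
wrist_force: [0.6, -0.3, -2.0]
width: 0.0452
finger_force: 30.0
```

servo_tool([
  [-0.14,-0.01,0,0,0,0,30],
  [-0.24,-0.02,0,0,0,0,30],
  [-0.32,-0.02,0,0,0,0,30],
  [-0.36,-0.02,0,0,0,0,30],
  [-0.36,-0.02,0,0,0,0,30],
  [-0.36,-0.02,0,0,0,0,30],
  [-0.36,-0.02,0,0,0,0,30],
])

```text
time: 19.67
tool_pos: [0.4874, -0.2894, 0.1925]
ee_rot: [3.142, -0.0, 1.572]
wrist_force: [-0.2, 0.2, -1.2]
width: 0.0451
finger_force: 30.0
```

servo_tool([
  [0,0,0.1,0,0,0,30],
  [0,0,0.25,0,0,0,30],
  [0,0,0.42,0,0,0,30],
  [0,0,0.6,0,0,0,30],
  [0,0,0.78,0,0,0,30],
  [0,0,0.92,0,0,0,30],
  [0,0,1,0,0,0,30],
])

```text
time: 20.25
tool_pos: [0.4861, -0.2886, 0.0894]
ee_rot: [-3.138, -0.003, 1.571]
wrist_force: [0.2, 0.0, -2.6]
width: 0.0453
finger_force: 30.0
```

servo_tool([
  [0,0,0.06,0,0,0,30],
  [0,0,0.12,0,0,0,30],
  [0,0,0.18,0,0,0,30],
  [0,0,0.24,0,0,0,30],
  [0,0,0.28,0,0,0,30],
  [0,0,0.31,0,0,0,30],
  [0,0,0.325,0,0,0,30],
  [0,0,0.335,0,0,0,30],
  [0,0,0.34,0,0,0,30],
  [0,0,0.345,0,0,0,30],
  [0,0,0.345,0,0,0,30],
  [0,0,0.345,0,0,0,30],
])

```text
time: 21.25
tool_pos: [0.4874, -0.2902, 0.0582]
ee_rot: [3.141, 0.0, 1.571]
wrist_force: [0.1, 0.7, -1.7]
width: 0.0453
finger_force: 30.0
```

servo_tool([
  [0,0,0.004,0,0,0,30],
  [0,0,0.008,0,0,0,30],
  [0,0,0.012,0,0,0,30],
  [0,0,0.012,0,0,0,30],
  [0,0,0.012,0,0,0,30],
])

```text
time: 21.67
tool_pos: [0.4874, -0.2903, 0.0577]
ee_rot: [3.141, 0.0, 1.571]
wrist_force: [-0.8, 1.2, 4.6]
width: 0.0452
finger_force: 30.0
```

servo_tool([
  [0,0,0,0,0,0,94],
  [0,0,0,0,0,0,94],
  [0,0,0,0,0,0,94],
  [0,0,0,0,0,0,94],
  [0,0,0,0,0,0,94],
  [0,0,-0.1,0,0,0,94],
  [0,0,-0.3,0,0,0,94],
  [0,0,-0.5,0,0,0,94],
  [0,0,-0.7,0,0,0,94],
  [0,0,-0.9,0,0,0,94],
  [0,0,-1,0,0,0,94],
  [0,0,-1,0,0,0,94],
])

```text
time: 22.67
tool_pos: [0.4888, -0.2912, 0.1607]
ee_rot: [3.136, 0.004, 1.571]
wrist_force: [-0.5, 0.1, 0.8]
width: 0.0942
finger_force: 0.0
```

servo_tool([
  [0.1,0,0,0,0,0,94],
  [0.25,0,0,0,0,0,94],
  [0.5,0,0,0,0,0,94],
  [0.75,0,0,0,0,0,94],
  [1,0,0,0,0,0,94],
])

```text
time: 23.08
tool_pos: [0.486, -0.1874, 0.1546]
ee_rot: [-3.138, -0.003, 1.571]
wrist_force: [-0.2, 0.5, 0.5]
width: 0.0939
finger_force: 0.0
```

servo_tool([
  [0.25,0,0,0,0,0,94],
  [0.5,0,0,0,0,0,94],
  [0.75,0,0,0,0,0,94],
  [1,0,0,0,0,0,94],
])

```text
time: 23.42
tool_pos: [0.4857, -0.0873, 0.1548]
ee_rot: [-3.138, -0.002, 1.571]
wrist_force: [0.3, 0.6, 0.4]
width: 0.0939
finger_force: 0.0
```

servo_tool([
  [0.25,0,0,0,0,0,94],
  [0.5,0,0,0,0,0,94],
  [0.75,0,0,0,0,0,94],
  [1,0,0,0,0,0,94],
])

```text
time: 23.75
tool_pos: [0.4853, 0.0124, 0.1548]
ee_rot: [-3.138, -0.001, 1.572]
wrist_force: [0.7, 0.8, 0.0]
width: 0.0943
finger_force: 0.0
```

servo_tool([
  [0.25,0,0,0,0,0,94],
  [0.5,0,0,0,0,0,94],
  [0.75,0,0,0,0,0,94],
  [1,0,0,0,0,0,94],
])

```text
time: 24.08
tool_pos: [0.4851, 0.1121, 0.1548]
ee_rot: [-3.138, -0.0, 1.572]
wrist_force: [0.4, 0.3, 0.2]
width: 0.0941
finger_force: 0.0
```

servo_tool([
  [0.2,0,0,0,0,0,94],
  [0.4,0,0,0,0,0,94],
  [0.55,0,0,0,0,0,94],
  [0.65,0,0,0,0,0,94],
  [0.67,0,0,0,0,0,94],
  [0.67,0,0,0,0,0,94],
  [0.67,0,0,0,0,0,94],
])

```text
time: 24.67
tool_pos: [0.4868, 0.1765, 0.1561]
ee_rot: [-3.14, 0.001, 1.571]
wrist_force: [0.1, 0.2, 0.7]
width: 0.0944
finger_force: 0.0
```

servo_tool([
  [0,0.01,0.04,0,0,0,94],
  [0,0.01,0.15,0,0,0,94],
  [0,0.01,0.33,0,0,0,94],
  [0,0.01,0.52,0,0,0,94],
  [0,0.01,0.7,0,0,0,94],
  [0,0.01,0.88,0,0,0,94],
  [0,0.01,0.98,0,0,0,94],
  [0,0.01,1,0,0,0,94],
  [0,0.01,1,0,0,0,30],
  [0,0.01,1,0,0,0,30],
  [0,0.01,1,0,0,0,30],
  [0,0.01,1,0,0,0,30],
])

```text
time: 25.67
tool_pos: [0.4893, 0.177, 0.0581]
ee_rot: [3.139, -0.001, 1.571]
wrist_force: [0.6, -0.3, 0.2]
width: 0.071
finger_force: 0.0
```

servo_tool([
  [0,0,0,0,0,0,30],
  [0,0,0,0,0,0,30],
  [0,0,0,0,0,0,30],
  [0,0,0,0,0,0,30],
  [0,0,0,0,0,0,30],
  [0,0,0,0,0,0,30],
])

```text
time: 26.17
tool_pos: [0.489, 0.1769, 0.0572]
ee_rot: [3.14, -0.0, 1.571]
wrist_force: [1.3, -0.0, 0.1]
width: 0.0455
finger_force: 30.0
```

servo_tool([
  [0,0,-0.05,0,0,0,30],
  [0,0,-0.15,0,0,0,30],
  [0,0,-0.3,0,0,0,30],
  [0,0,-0.5,0,0,0,30],
  [0,0,-0.7,0,0,0,30],
  [0,0,-0.88,0,0,0,30],
  [0,0,-1,0,0,0,30],
  [0,0,-1,0,0,0,30],
])

```text
time: 26.83
tool_pos: [0.4898, 0.1773, 0.1603]
ee_rot: [3.136, -0.002, 1.571]
wrist_force: [1.3, 0.4, -2.3]
width: 0.0457
finger_force: 30.0
```

servo_tool([
  [-0.03,0,-0.05,0,0,0,30],
  [-0.1,0,-0.12,0,0,0,30],
  [-0.2,0,-0.2,0,0,0,30],
  [-0.35,0,-0.27,0,0,0,30],
  [-0.52,0,-0.32,0,0,0,30],
  [-0.7,0,-0.34,0,0,0,30],
  [-0.85,0,-0.35,0,0,0,30],
  [-1,0,-0.35,0,0,0,30],
])

```text
time: 27.5
tool_pos: [0.4881, 0.075, 0.192]
ee_rot: [-3.141, 0.0, 1.57]
wrist_force: [1.0, 0.7, -3.4]
width: 0.0454
finger_force: 30.0
```

servo_tool([
  [-0.2,0,0,0,0,0,30],
  [-0.4,0,0,0,0,0,30],
  [-0.6,0,0,0,0,0,30],
  [-0.8,0,0,0,0,0,30],
  [-1,0,0,0,0,0,30],
])

```text
time: 27.92
tool_pos: [0.4876, -0.025, 0.1915]
ee_rot: [-3.14, 0.0, 1.57]
wrist_force: [0.2, -0.4, -2.8]
width: 0.0456
finger_force: 30.0
```

servo_tool([
  [-0.2,0,0,0,0,0,30],
  [-0.4,0,0,0,0,0,30],
  [-0.6,0,0,0,0,0,30],
  [-0.8,0,0,0,0,0,30],
  [-1,0,0,0,0,0,30],
])

```text
time: 28.33
tool_pos: [0.4874, -0.125, 0.1915]
ee_rot: [-3.14, -0.0, 1.57]
wrist_force: [-0.6, -0.1, -2.5]
width: 0.0454
finger_force: 30.0
```

servo_tool([
  [-0.2,0,0,0,0,0,30],
  [-0.4,0,0,0,0,0,30],
  [-0.6,0,0,0,0,0,30],
  [-0.76,0,0,0,0,0,30],
  [-0.88,-0.01,0,0,0,0,30],
  [-0.93,-0.01,0,0,0,0,30],
  [-0.93,-0.01,0,0,0,0,30],
  [-0.93,-0.01,0,0,0,0,30],
])

```text
time: 29.0
tool_pos: [0.487, -0.2159, 0.1916]
ee_rot: [-3.141, -0.001, 1.57]
wrist_force: [0.9, 0.3, -2.0]
width: 0.0456
finger_force: 30.0
```

servo_tool([
  [0,0,0.1,0,0,0,30],
  [0,0,0.25,0,0,0,30],
  [0,0,0.42,0,0,0,30],
  [0,0,0.6,0,0,0,30],
  [0,0,0.78,0,0,0,30],
  [0,0,0.92,0,0,0,30],
  [0,0,1,0,0,0,30],
])

```text
time: 29.58
tool_pos: [0.486, -0.2143, 0.0888]
ee_rot: [-3.138, -0.003, 1.572]
wrist_force: [-0.2, -0.5, -2.6]
width: 0.0457
finger_force: 30.0
```

servo_tool([
  [0,0,0.06,0,0,0,30],
  [0,0,0.12,0,0,0,30],
  [0,0,0.18,0,0,0,30],
  [0,0,0.24,0,0,0,30],
  [0,0,0.28,0,0,0,30],
  [0,0,0.31,0,0,0,30],
  [0,0,0.325,0,0,0,30],
  [0,0,0.335,0,0,0,30],
  [0,0,0.34,0,0,0,30],
  [0,0,0.345,0,0,0,30],
  [0,0,0.345,0,0,0,30],
  [0,0,0.345,0,0,0,30],
])

```text
time: 30.58
tool_pos: [0.4874, -0.2162, 0.0575]
ee_rot: [3.141, 0.0, 1.571]
wrist_force: [-0.2, -0.3, -2.4]
width: 0.0453
finger_force: 30.0
```

servo_tool([
  [0,0,0.004,0,0,0,30],
  [0,0,0.008,0,0,0,30],
  [0,0,0.012,0,0,0,30],
  [0,0,0.012,0,0,0,30],
  [0,0,0.012,0,0,0,30],
])

```text
time: 31.0
tool_pos: [0.4875, -0.2163, 0.0571]
ee_rot: [3.141, 0.0, 1.571]
wrist_force: [-2.8, 1.3, 6.1]
width: 0.0457
finger_force: 30.0
```

servo_tool([
  [0,0,0,0,0,0,94],
  [0,0,0,0,0,0,94],
  [0,0,0,0,0,0,94],
  [0,0,0,0,0,0,94],
  [0,0,0,0,0,0,94],
  [0,0,-0.1,0,0,0,94],
  [0,0,-0.3,0,0,0,94],
  [0,0,-0.5,0,0,0,94],
  [0,0,-0.7,0,0,0,94],
  [0,0,-0.9,0,0,0,94],
  [0,0,-1,0,0,0,94],
  [0,0,-1,0,0,0,94],
])

```text
time: 32.0
tool_pos: [0.4889, -0.2171, 0.1598]
ee_rot: [3.136, 0.003, 1.571]
wrist_force: [-0.2, -0.6, 0.5]
width: 0.0941
finger_force: 0.0
```

servo_tool([
  [0.1,0,0,0,0,0,94],
  [0.25,0,0,0,0,0,94],
  [0.5,0,0,0,0,0,94],
  [0.75,0,0,0,0,0,94],
  [1,0,0,0,0,0,94],
])

```text
time: 32.42
tool_pos: [0.4859, -0.1142, 0.1538]
ee_rot: [-3.138, -0.002, 1.57]
wrist_force: [0.1, -0.1, 0.3]
width: 0.094
finger_force: 0.0
```

servo_tool([
  [0.25,0,0,0,0,0,94],
  [0.5,0,0,0,0,0,94],
  [0.75,0,0,0,0,0,94],
  [1,0,0,0,0,0,94],
])

```text
time: 32.75
tool_pos: [0.4858, -0.0141, 0.1539]
ee_rot: [-3.138, -0.001, 1.571]
wrist_force: [0.4, 0.0, -0.4]
width: 0.0943
finger_force: 0.0
```

servo_tool([
  [0.22,0,0,0,0,0,94],
  [0.44,0,0,0,0,0,94],
  [0.66,0,0,0,0,0,94],
  [0.85,-0.02,0,0,0,0,94],
  [0.97,-0.04,0,0,0,0,94],
  [1,-0.04,0,0,0,0,94],
  [1,-0.04,0,0,0,0,94],
])

```text
time: 33.33
tool_pos: [0.4825, 0.0845, 0.155]
ee_rot: [-3.14, 0.0, 1.572]
wrist_force: [-0.4, -0.9, -0.5]
width: 0.0942
finger_force: 0.0
```

servo_tool([
  [0.06,0,0,0,0,0,94],
  [0.11,0,0.1,0,0,0,94],
  [0.12,0,0.3,0,0,0,94],
  [0.12,0,0.5,0,0,0,94],
  [0.12,0,0.7,0,0,0,94],
  [0.12,0,0.88,0,0,0,94],
  [0.12,0,0.98,0,0,0,94],
  [0.12,0,1,0,0,0,94],
  [0.12,0,1,0,0,0,94],
])

```text
time: 34.08
tool_pos: [0.4829, 0.0955, 0.0552]
ee_rot: [-3.14, 0.0, 1.57]
wrist_force: [-0.3, 0.4, 0.3]
width: 0.0942
finger_force: 0.0
```

servo_tool([
  [0,0,0,0,0,0,30],
  [0,0,0,0,0,0,30],
  [0,0,0,0,0,0,30],
  [0,0,0,0,0,0,30],
  [0,0,0,0,0,0,30],
  [0,0,0,0,0,0,30],
  [0,0,0,0,0,0,30],
  [0,0,0,0,0,0,30],
  [0,0,0,0,0,0,30],
  [0,0,0,0,0,0,30],
  [0,0,0,0,0,0,30],
])

```text
time: 35.0
tool_pos: [0.4836, 0.0959, 0.0562]
ee_rot: [3.141, -0.0, 1.571]
wrist_force: [-0.0, 0.1, 0.2]
width: 0.0455
finger_force: 30.0
```

servo_tool([
  [0,0,-0.05,0,0,0,30],
  [0,0,-0.15,0,0,0,30],
  [0,0,-0.3,0,0,0,30],
  [0,0,-0.5,0,0,0,30],
  [0,0,-0.7,0,0,0,30],
  [0,0,-0.88,0,0,0,30],
  [0,0,-1,0,0,0,30],
  [0,0,-1,0,0,0,30],
])

```text
time: 35.67
tool_pos: [0.485, 0.096, 0.1598]
ee_rot: [3.135, -0.001, 1.571]
wrist_force: [0.2, -0.2, -0.6]
width: 0.0453
finger_force: 30.0
```

servo_tool([
  [-0.03,0,-0.07,0,0,0,30],
  [-0.1,0,-0.16,0,0,0,30],
  [-0.2,0,-0.24,0,0,0,30],
  [-0.35,0,-0.3,0,0,0,30],
  [-0.52,0.02,-0.33,0,0,0,30],
  [-0.7,0.04,-0.35,0,0,0,30],
  [-0.85,0.05,-0.35,0,0,0,30],
  [-1,0.06,-0.35,0,0,0,30],
])

```text
time: 36.33
tool_pos: [0.4891, -0.006, 0.1912]
ee_rot: [-3.141, 0.0, 1.57]
wrist_force: [-0.4, 0.0, -3.1]
width: 0.0453
finger_force: 30.0
```

servo_tool([
  [-0.2,0,0,0,0,0,30],
  [-0.4,0,0,0,0,0,30],
  [-0.6,0,0,0,0,0,30],
  [-0.8,0,0,0,0,0,30],
  [-1,0,0,0,0,0,30],
])

```text
time: 36.75
tool_pos: [0.4886, -0.1061, 0.1909]
ee_rot: [-3.141, -0.0, 1.57]
wrist_force: [0.2, -0.2, -0.8]
width: 0.0452
finger_force: 30.0
```

servo_tool([
  [-0.16,0,0,0,0,0,30],
  [-0.27,0,0,0,0,0,30],
  [-0.35,0,0,0,0,0,30],
  [-0.38,0,0,0,0,0,30],
  [-0.38,0,0,0,0,0,30],
  [-0.38,0,0,0,0,0,30],
  [-0.38,0,0,0,0,0,30],
])

```text
time: 37.33
tool_pos: [0.4893, -0.1414, 0.1911]
ee_rot: [-3.142, -0.001, 1.572]
wrist_force: [0.4, 0.1, -2.6]
width: 0.0452
finger_force: 30.0
```

servo_tool([
  [0,0,0.1,0,0,0,30],
  [0,0,0.25,0,0,0,30],
  [0,0,0.42,0,0,0,30],
  [0,0,0.6,0,0,0,30],
  [0,0,0.78,0,0,0,30],
  [0,0,0.92,0,0,0,30],
  [0,0,1,0,0,0,30],
])

```text
time: 37.92
tool_pos: [0.4878, -0.1409, 0.0881]
ee_rot: [-3.138, -0.002, 1.572]
wrist_force: [-1.4, 0.3, -1.0]
width: 0.0454
finger_force: 30.0
```

servo_tool([
  [0,0,0.06,0,0,0,30],
  [0,0,0.12,0,0,0,30],
  [0,0,0.18,0,0,0,30],
  [0,0,0.24,0,0,0,30],
  [0,0,0.28,0,0,0,30],
  [0,0,0.31,0,0,0,30],
  [0,0,0.325,0,0,0,30],
  [0,0,0.335,0,0,0,30],
  [0,0,0.34,0,0,0,30],
  [0,0,0.345,0,0,0,30],
  [0,0,0.345,0,0,0,30],
  [0,0,0.345,0,0,0,30],
])

```text
time: 38.92
tool_pos: [0.4894, -0.1422, 0.0568]
ee_rot: [3.141, 0.0, 1.571]
wrist_force: [0.7, -0.6, -1.4]
width: 0.0455
finger_force: 30.0
```

servo_tool([
  [0,0,0.004,0,0,0,30],
  [0,0,0.008,0,0,0,30],
  [0,0,0.012,0,0,0,30],
  [0,0,0.012,0,0,0,30],
  [0,0,0.012,0,0,0,30],
])

```text
time: 39.33
tool_pos: [0.4895, -0.1422, 0.0562]
ee_rot: [3.141, 0.0, 1.571]
wrist_force: [-1.9, 1.2, 4.3]
width: 0.0457
finger_force: 30.0
```

servo_tool([
  [0,0,0,0,0,0,94],
  [0,0,0,0,0,0,94],
  [0,0,0,0,0,0,94],
  [0,0,0,0,0,0,94],
  [0,0,0,0,0,0,94],
  [0,0,-0.1,0,0,0,94],
  [0,0,-0.3,0,0,0,94],
  [0,0,-0.5,0,0,0,94],
  [0,0,-0.7,0,0,0,94],
  [0,0,-0.9,0,0,0,94],
  [0,0,-1,0,0,0,94],
  [0,0,-1,0,0,0,94],
])

```text
time: 40.33
tool_pos: [0.491, -0.1429, 0.159]
ee_rot: [3.135, 0.002, 1.571]
wrist_force: [-0.3, -0.4, -0.5]
width: 0.0936
finger_force: 0.0
```

servo_tool([
  [0.1,-0.1,-0.1,0,0,0,94],
  [0.3,-0.3,-0.2,0,0,0,94],
  [0.5,-0.5,-0.3,0,0,0,94],
  [0.7,-0.7,-0.4,0,0,0,94],
  [0.9,-0.9,-0.5,0,0,0,94],
  [1,-1,-0.5,0,0,0,94],
])

```text
time: 40.83
tool_pos: [0.388, -0.0406, 0.2063]
ee_rot: [3.14, -0.0, 1.572]
wrist_force: [0.6, 0.5, 0.0]
width: 0.0939
finger_force: 0.0
```

servo_tool([
  [0.2,-0.1,0,0,0,0,94],
  [0.4,-0.3,0,0,0,0,94],
  [0.6,-0.5,0,0,0,0,94],
  [0.8,-0.6,0,0,0,0,94],
  [1,-0.7,0,0,0,0,94],
  [1,-0.7,0,0,0,0,94],
  [1,-0.7,0,0,0,0,94],
])

```text
time: 41.42
tool_pos: [0.3188, 0.0582, 0.2046]
ee_rot: [-3.141, 0.0, 1.573]
wrist_force: [0.5, -0.1, 0.4]
width: 0.0938
finger_force: 0.0
```

Run:
```python
from h import *
a=robot.snapshot("top")[110:250,90:410,::-1]; b=robot.snapshot("side")[110:310,150:370,::-1]
cv2.imwrite("pics/end_t.png",cv2.resize(a,None,fx=2.5,fy=2.5,interpolation=cv2.INTER_CUBIC))
cv2.imwrite("pics/end_s.png",cv2.resize(b,None,fx=3,fy=3,interpolation=cv2.INTER_CUBIC))
```

```text
(no output)
```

View pics/end_t.png

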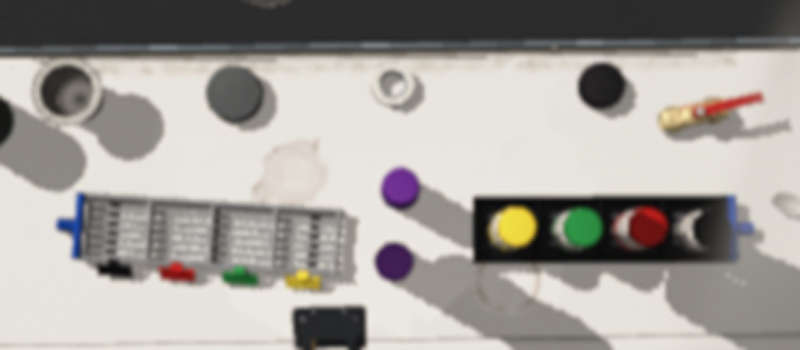

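View pics/end_s.png

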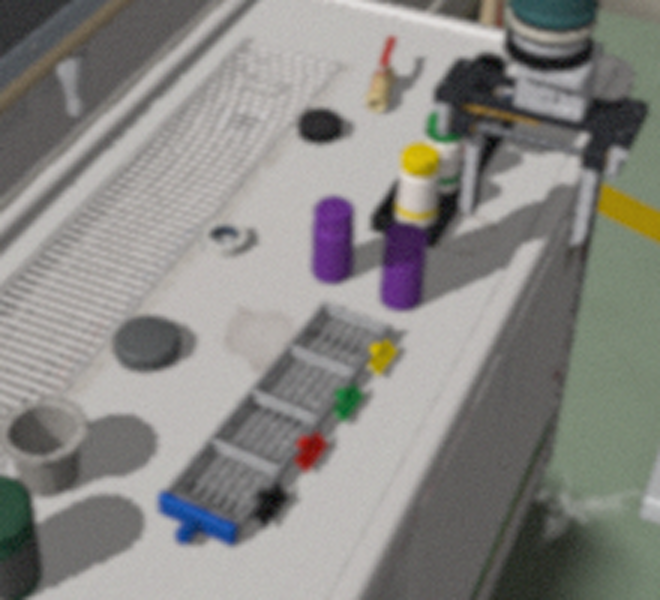

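The top view shows yellow, green, red and black from left to right in the caddy: crop columns 517, 581, 646 and 710, row 228. Black is at the blue end and all four stand upright. The rack is empty, and the caps, tape roll and purple look-alikes have not moved.

```bash
python3 -c "
from bench import robot
print(robot.close_job())"
```

```text
the job is handed in; nothing more can be done
None
```

All four cartridges now stand upright in the caddy, one to a pocket, in flow order black, red, green, yellow from its blue end; the caps, tape roll and purple look-alikes were left alone, and the job was handed in at about 41.5 s of the 112 s limit.

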